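# Slide the blue-capped dosing container up its ramp

### The arm

A 6-joint arm with a two-finger parallel gripper is mounted at the origin on the work surface. World frame = base frame: x ahead of the robot, y to its left, z up, the work surface at z = 0. Lengths are in mm, angles in rad, forces in N, time in s.
With the tool pointing down it reaches from about 350 to 800 mm from the base axis. Payload 7.3 kg.
Tool frame: the origin (TCP) lies midway between the tips of the shut fingers; the grasp point (between the pads) lies behind it (grasp_offset is the z of the grasp point in the tool frame, in mm); z points along the fingers, y is the direction in which the jaws open and shut (so a half turn about z gives the same grasp; the last joint's range is limited). The gripper opens to 85 mm and grips with 20 to 120 N. Pads are 22 mm wide; open, the fingers measure 114 mm over their backs; the gripper's body (76 mm by 85 mm) begins 54 mm behind the grasp point. The pads swing forward as they close: fully open they stand 13 mm farther back than shut.
Start: joints at [1.164, 0.342, 1.524, -0, 1.275, -0.146], TCP at [135.357, 507.27, 231.322] pointing down, gripper open.
Joint ranges: [-2.53, 2.53], [-0.77, 2.02], [0.04, 2.7], [-1, 4.14], [0.28, 2.66], [-3.11, 3.11]. Speed limits (rad/s): [2.57, 2.57, 3.14, 3.14, 3.14, 3.14].

### API

Orientations are given as a unit quaternion [x, y, z, w].
In Python, from station import get_state, snapshot, close_job, grasp_offset gives the robot as it stands.
- The arm moves only by the tool jog_arm, never from a script. Its argument "commands" is a list of rows, each an object with "claw": the closure, from 0 (fully open) to 1 (shut); "delta_pos": the shift along the tool's x, y, z in mm, a list of three; "roll": the turn about the tool's z in rad. In form: [{"claw": claw, "delta_pos": [x, y, z], "roll": roll}, ...]. A call has 1 to 5 rows; each row shifts and turns the pose as measured when the row begins, along the tool's axes as they then stand; what a row does not reach is not made up. A row lasts 1/10 s, in which the tool goes at most 50 mm and 8.59 degrees, less where a joint would pass 70% of its speed; a pose out of reach is approached as far as the arm can. A call with a gripper value outside its range is refused whole. The fingers move at their own pace and stop on an object; "newtons" is the grip in N (left out, the last holds). Time passes only in rows, so rows that do not move let the fingers close. It gives the time, the measured TCP pose, the force and the opening at its end, in the units of the state.
- get_state(): the state, without advancing time (a new reading comes with each control period).
- snapshot(name): name is "side" or "top" or "wrist"; returns a dict with "image" (480x640x3 uint8, red, green, blue), "fx", "fy", "cx", "cy" (pixels), "R" (3x3) and "t" (3): a world point X has camera coordinates R X + t. Camera axes: x right, y down, z forward; pixel columns grow to the right and rows downward; lengths in mm; the calibration is good to about 2 mm. A picture is of the moment at which its call begins. There is no depth.
- close_job(): hands the job in, once; it reports no verdict.
The state is a dict: "t": time; "qpos": joint angles; "joint_velocities": joint speeds; "effort": joint torques, N m; "ee_pos": TCP position; "eef_rot": TCP orientation; "wrist_force": force on the tool from outside, world axes, zero at the start; "torque": the same for the moment, N m; "width": finger opening in mm.
Only numpy, scipy, OpenCV 4.12 (cv2) and the standard library are available. Lean on these libraries where they do the work, as an engineer would, in place of code of your own. Each camera call takes 0.05 s, during which the arm holds its last target. There are 200 camera calls.

### The job

Three dosing containers stand in front of the sloping stand beside the aquarium, one before each lane. Push the one with the blue cap straight up its own lane, sliding on its base without lifting or tipping it, until it sits squarely against the black stop at the top, and leave it there. Leave the red-capped and yellow-capped containers where they are.

Things in the scene. Friction and masses are not known exactly. Their poses are not given: they have to be found in the camera images.
- blue_can: The one to push: white box-shaped container 90 (its x) x 55 (y) x 62 mm high, blue cap (32 mm wide, top 80 mm above the base) on its +x half, blue side stripes; 0.25-0.5 kg. Origin: centre of underside, z up. Stands on the table before one lane, x uphill within 5 deg, front face 15-50 mm short of the foot. A push low to mid-height on the rear face does not tip it; it stays put on the slope.
- red_can: Same container with red cap and stripes: 90 (its x) x 55 (y) x 62 mm high, cap to 80 mm. Origin: centre of underside, z up. Stands alongside the blue one, before another lane (which one varies); not to be moved.
- yellow_can: Same container with yellow cap and stripes: 90 (its x) x 55 (y) x 62 mm high, cap to 80 mm. Origin: centre of underside, z up. Stands alongside the blue one, before another lane (which one varies); not to be moved.
- deck: Fixed light grey ramp, 270 wide, 200 mm long from foot (flush with table) to the black stop bar (36 high, 14 mm thick) across its top; slope 7 deg, rise 24 mm. Origin: on the slope at the middle of the stop's foot. x uphill (world +y within 9 deg), y left looking uphill, z normal. Foot at x=-200. Lane centres y=-85, 0, 85 mm, parted by flush black lines, no guides.
Not all that is in view belongs to the job. Leave any green look-alike of the blue_can alone.

How it is judged (in metres and radians):
On the way:
1. the blue-capped container is part-way up the slope, resting on it (x of blue_can in the frame of deck between -0.15 and -0.065 m and contact force between blue_can and deck above 0.2 N), for 0.1 s.
At the end, for the whole second after the job is handed in: The blue-capped container rests flat on the slope with its front face within 12 mm of the stop, within 20 mm of the centre line of the lane it started before, square to the stop within 11 degrees, released and still; the other two containers are within 15 mm of where they stood (x of blue_can in the frame of deck between -0.057 and -0.035 m and ((y of blue_can in the frame of deck between -0.105 and -0.065 m and not (y of red_can in the frame of deck between -0.1275 and -0.0425 m) and not (y of yellow_can in the frame of deck between -0.1275 and -0.0425 m)) or (y of blue_can in the frame of deck between -0.02 and 0.02 m and not (y of red_can in the frame of deck between -0.0425 and 0.0425 m) and not (y of yellow_can in the frame of deck between -0.0425 and 0.0425 m)) or (y of blue_can in the frame of deck between 0.065 and 0.105 m and not (y of red_can in the frame of deck between 0.0425 and 0.1275 m) and not (y of yellow_can in the frame of deck between 0.0425 and 0.1275 m))) and z of blue_can in the frame of deck below 0.008 m and angle between the x axis of blue_can and the x axis of deck, either way round below 0.2 rad and angle between the z axis of blue_can and the z axis of deck, either way round below 0.12 rad and linear speed of blue_can below 0.01 m/s and distance of each of red_can, yellow_can from where it was at the start of the episode below 0.015 m); the robot touches nothing.
It fails at once if the blue-capped container is lifted clear of table or slope (more than 20 to 35 mm) (z of blue_can in the frame of deck above 0.035 m).
It fails at once if the blue-capped container is tipped more than 25 degrees (angle between blue_can's own z axis and vertical above 0.436 rad).
It fails at once if the red- or yellow-capped container is shifted more than 15 mm (distance of any of red_can, yellow_can from where it was at the start of the episode above 0.015 m).
It also fails if it takes over 35 s, if anything falls off the work surface, if the arm or the gripper's body presses on something with over 40 N, if the wrist force passes 120 N, or if a joint passes its speed limit or range.

## Working session

There is one attempt and no reset: what is moved stays moved. The work goes in short steps, Python scripts to look and compute and a tool call to move; the robot and the scene stay as the last step left them, time stands still between calls to the robot, and variables do not carry over. Pictures are saved under pics/ and viewed, about 8 in all and at most 12, crops included, and the job is handed in when it is done.

Besides the shell and the picture viewer there is one more tool, called as name(argument=value, ...), one argument or row to a line, values as JSON. jog_arm: Moves the arm, as the interface text tells. Its arguments: {"type":"object","properties":{"commands":{"type":"array","items":{"type":"object","properties":{"claw":{"type":"number"},"delta_pos":{"type":"array","items":{"type":"number"}},"roll":{"type":"number"}}}},"newtons":{"type":"number"}},"required":["commands"]}

```bash
mkdir -p pics; python3 - <<'E'
from station import *
import cv2,pickle
for n in ("top","side"):
    s=snapshot(n); cv2.imwrite(f"pics/{n}0.png",s["image"][:,:,::-1]); pickle.dump(s,open(f"{n}0.pkl","wb"))
print(get_state()); print(grasp_offset() if callable(grasp_offset) else grasp_offset)
E
```

```text
{'t': 0.1, 'qpos': array([ 1.16399902e+00,  3.42676332e-01,  1.52493529e+00, -2.04614826e-05,
        1.27542358e+00, -1.46002230e-01]), 'joint_velocities': array([-0.00081066, -0.00131665, -0.00411072, -0.00094412, -0.00177147,
        0.00010136]), 'effort': array([ 2.39159315e-03, -4.34445727e+01, -2.46488839e+01, -1.92743835e-05,
        4.63874167e-03, -3.10589689e-05]), 'ee_pos': array([135.20763253, 506.90614498, 230.67856517]), 'eef_rot': array([ 1.30025323e-01,  9.91510411e-01, -6.96567020e-04, -1.87416883e-04]), 'wrist_force': array([ 0.31063755,  0.13799603, -0.99693196]), 'torque': array([-0.02063141, -0.04443906, -0.02989934]), 'width': 85.65364200447668}
-18.700000000000003
```

View pics/top0.png

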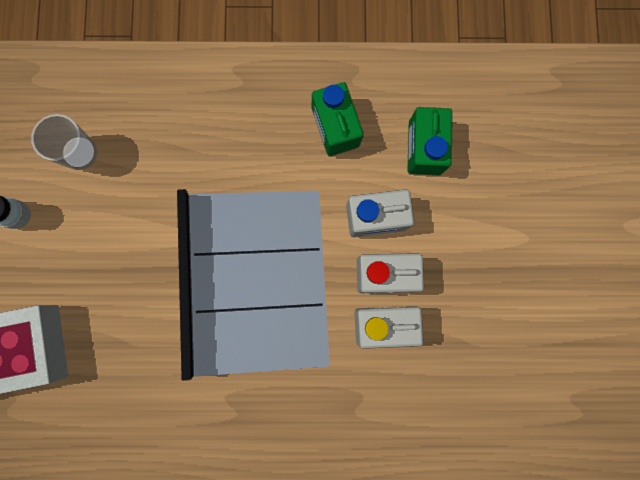

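View pics/side0.png

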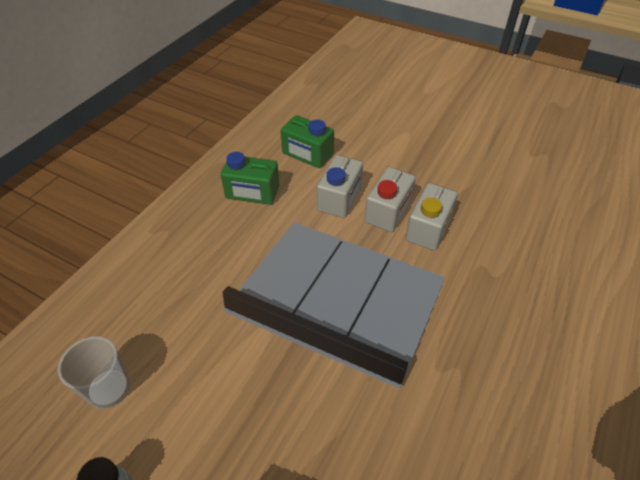

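The top view shows the stop bar at left (col 185) and the foot at cols 320-328. Three objects have blue caps: the white can at (380,212), and green look-alikes at (337,118) and (430,140). The white can with the blue cap fits, since it has a white body, stands before the upper lane and sits alongside red (390,273) and yellow (389,328). I'll confirm it in a crop and measure.

```bash
cat > h.py <<'E'
import numpy as np
def ray(s,u,v,z):
    R=np.array(s["R"]);t=np.array(s["t"]).ravel()
    C=-R.T@t; d=R.T@np.array([(u-s["cx"])/s["fx"],(v-s["cy"])/s["fy"],1])
    return C+d*(z-C[2])/d[2]
E
python3 - <<'E'
import pickle,cv2
from h import *
s=pickle.load(open("top0.pkl","rb")); im=s["image"][:,:,::-1]
print("cam",-np.array(s["R"]).T@np.array(s["t"]).ravel())
cv2.imwrite("pics/crop1.png",cv2.resize(im[180:385,300:450],None,fx=4,fy=4,interpolation=cv2.INTER_CUBIC)[:600])
for n,u,v,z in [("footU",319.5,191,0),("footD",328.5,366.5,0),("lineU foot",319.5,249,0),("lineD foot",322.5,304,0),("lineU top",194,254.5,21),("lineD top",196,312,21),("stop U",183,190,60),("stop D",187,379,60)]:
    print(n,ray(s,u,v,z).round(1))
hsv=cv2.cvtColor(im,cv2.COLOR_BGR2HSV)
m=((hsv[...,1]<45)&(hsv[...,2]>150)).astype(np.uint8)
m[:, :340]=0; m[:,450:]=0; m[:180]=0
m=cv2.morphologyEx(m,cv2.MORPH_CLOSE,np.ones((5,5),np.uint8))
for c in cv2.findContours(m,0,2)[0]:
    if cv2.contourArea(c)>500:
        r=cv2.minAreaRect(c);print(r); print([ray(s,*p,62).round(1)[:2] for p in cv2.boxPoints(r)])
E
```

```text
cam [529.50127854   3.93297166 788.21231148]
footU [699.8 -17.9   0. ]
footD [430.5 -31.1   0. ]
lineU foot [608.2 -17.8   0. ]
lineD foot [523.7 -22.3   0. ]
lineU top [597.4 171.6  21. ]
lineD top [511.9 166.1  21. ]
stop U [687.8 181.8  60. ]
stop D [421.  167.6  60. ]
((389.5605773925781, 327.19427490234375), (36.476741790771484, 61.139591217041016), 87.95458984375)
[array([515.8, -70.6]), array([ 519. , -156.8]), array([ 468.6, -157.3]), array([465.5, -71.9])]
((391.0, 272.5), (35.0, 60.0), 90.0)
[array([593.5, -75.3]), array([ 593.7, -160.9]), array([ 544. , -159.6]), array([543.9, -74.7])]
((380.4205322265625, 209.94871520996094), (34.62155532836914, 59.728233337402344), 83.04703521728516)
[array([678.6, -58.4]), array([ 689.5, -144.5]), array([ 639.1, -149.4]), array([628.4, -64. ])]
```

View pics/crop1.png

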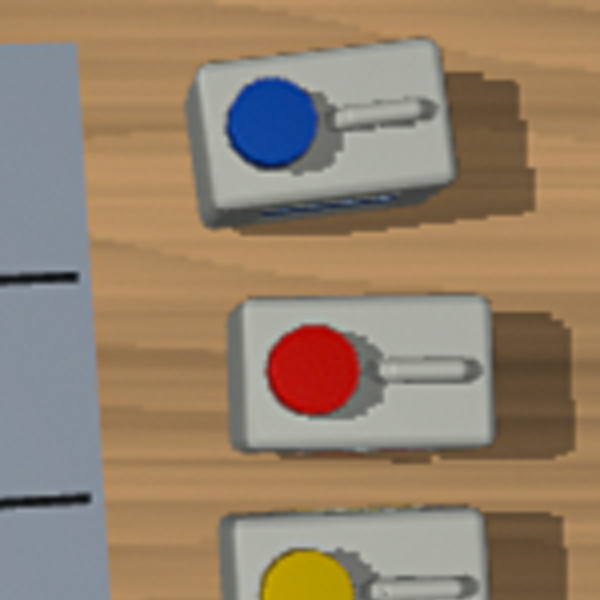

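The crop confirms it: white body, blue cap (272,122), blue stripe. It stands before the upper (right-hand, y=-85) lane, yawed about 4° to the deck. Lane line: x ≈ 650 - 0.053·(y+20), uphill heading 93°. I'll travel in a straight line to about (659,-185), turning so that the jaws lie across the lane and the two fingers make a flat pusher.

jog_arm(
  commands=[
    {"claw": 0.7, "delta_pos": [-35, -28, 0], "roll": 0.145},
    {"claw": 0.7, "delta_pos": [-39, -22, 0], "roll": 0.145},
    {"claw": 0.7, "delta_pos": [-42, -16, 0], "roll": 0.145},
    {"claw": 0.7, "delta_pos": [-44, -10, 0], "roll": 0.145},
    {"claw": 0.7, "delta_pos": [-45, -4, 0], "roll": 0.145},
  ],
)

```text
t: 0.6
ee_pos: [269.9, 323.9, 228.3]
eef_rot: [0.48, 0.877, -0.002, -0.001]
wrist_force: [1.3, -0.5, -0.4]
width: 25.7
```

jog_arm(
  commands=[
    {"claw": 0.7, "delta_pos": [-48, 4, 0], "roll": 0.145},
    {"claw": 0.7, "delta_pos": [-47, 11, 0], "roll": 0.145},
    {"claw": 0.7, "delta_pos": [-46, 18, 0], "roll": 0.145},
    {"claw": 0.7, "delta_pos": [-43, 24, 0], "roll": 0.08},
    {"claw": 0.7, "delta_pos": [-40, 28, 0], "roll": 0},
  ],
)

```text
t: 1.1
ee_pos: [417.3, 122.2, 228.0]
eef_rot: [0.696, 0.718, -0.002, -0.0]
wrist_force: [0.0, 0.6, 0.3]
width: 25.7
```

jog_arm(
  commands=[
    {"claw": 0.7, "delta_pos": [-40, 28, 0], "roll": 0},
    {"claw": 0.7, "delta_pos": [-40, 28, 0], "roll": 0},
    {"claw": 0.7, "delta_pos": [-40, 28, 0], "roll": 0},
    {"claw": 0.7, "delta_pos": [-40, 28, 0], "roll": 0},
    {"claw": 0.7, "delta_pos": [-40, 28, 0], "roll": 0},
  ],
)

```text
t: 1.6
ee_pos: [564.3, -80.1, 226.5]
eef_rot: [0.697, 0.717, -0.002, -0.002]
wrist_force: [0.5, 1.0, 1.1]
width: 25.6
```

jog_arm(
  commands=[
    {"claw": 0.7, "delta_pos": [-37, 31, 0], "roll": -0.025},
    {"claw": 0.7, "delta_pos": [-37, 30, 0], "roll": 0},
    {"claw": 0.7, "delta_pos": [-35, 31, 0], "roll": 0},
    {"claw": 0.7, "delta_pos": [0, 0, 45], "roll": 0},
    {"claw": 0.7, "delta_pos": [0, 0, 45], "roll": 0},
  ],
)

```text
t: 2.1
ee_pos: [671.7, -199.7, 139.4]
eef_rot: [0.69, 0.723, 0.001, 0.008]
wrist_force: [-0.6, 0.2, -0.7]
width: 25.6
```

jog_arm(
  commands=[
    {"claw": 0.7, "delta_pos": [0, -12, 40], "roll": 0},
    {"claw": 0.7, "delta_pos": [0, 0, 40], "roll": 0},
    {"claw": 0.7, "delta_pos": [0, 0, 22], "roll": 0},
    {"claw": 0.7, "delta_pos": [0, 0, 5], "roll": 0},
    {"claw": 0.7, "delta_pos": [0, 0, 0], "roll": 0},
  ],
)

```text
t: 2.6
ee_pos: [655.4, -200.6, 18.0]
eef_rot: [0.691, 0.723, -0.002, 0.0]
wrist_force: [0.0, -0.6, 1.0]
width: 25.8
```

```bash
python3 - <<'E'
from station import *
import cv2
s=get_state();print(s["ee_pos"],s["eef_rot"],s["wrist_force"])
i=snapshot("side")["image"][:,:,::-1][100:300,250:500]; cv2.imwrite("pics/side1.png",cv2.resize(i,None,fx=3,fy=3))
E
```

```text
[ 655.44898581 -200.62549431   17.99117521] [ 6.90968831e-01  7.22881525e-01 -2.08541298e-03  1.64328469e-04] [ 0.04085846 -0.58490343  0.99891034]
```

View pics/side1.png

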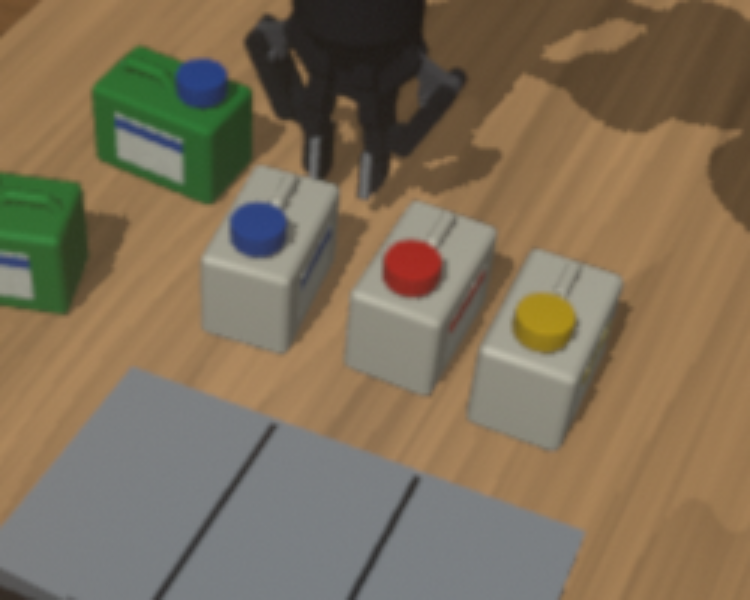

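The side crop shows the fingers just behind the blue can (fingers at (340,175), can at (270,255)), clear of red and of the green can. Starting to push.

jog_arm(
  commands=[
    {"claw": 0.7, "delta_pos": [12, 5, -3], "roll": -0.01},
    {"claw": 0.7, "delta_pos": [12, 0, -1], "roll": 0},
    {"claw": 0.7, "delta_pos": [12, 0, 0], "roll": 0},
    {"claw": 0.7, "delta_pos": [12, 0, 0], "roll": 0},
    {"claw": 0.7, "delta_pos": [12, 0, 0], "roll": 0},
  ],
)

```text
t: 3.15
ee_pos: [661.2, -137.7, 29.3]
eef_rot: [0.687, 0.726, -0.0, 0.006]
wrist_force: [0.2, -2.2, -1.9]
width: 25.6
```

jog_arm(
  commands=[
    {"claw": 0.7, "delta_pos": [10, 0, 0], "roll": 0},
    {"claw": 0.7, "delta_pos": [10, 0, 0], "roll": 0},
    {"claw": 0.7, "delta_pos": [10, 0, 0], "roll": 0},
    {"claw": 0.7, "delta_pos": [10, 0, 0], "roll": 0},
    {"claw": 0.7, "delta_pos": [0, 0, 0], "roll": 0},
  ],
)

```text
t: 3.65
ee_pos: [659.0, -92.6, 29.9]
eef_rot: [0.686, 0.727, 0.0, 0.007]
wrist_force: [-0.3, -0.3, 0.0]
width: 25.9
```

```bash
cat > look.py <<'E'
import sys,cv2,pickle
from station import *
from h import *
n=sys.argv[1]
a=snapshot("top");b=snapshot("side");pickle.dump(a,open(f"top{n}.pkl","wb"))
A=a["image"][170:390,170:450,::-1];B=b["image"][140:390,210:470,::-1]
A=cv2.resize(A,(420,330));B=cv2.resize(B,(380,365))
A=cv2.copyMakeBorder(A,0,35,0,0,0)
cv2.imwrite(f"pics/l{n}.png",cv2.hconcat([A,B]))
hsv=cv2.cvtColor(a["image"],cv2.COLOR_RGB2HSV)
for nm,lo,hi in(("blue",105,128),("red",0,6),("yellow",20,30)):
    m=cv2.inRange(hsv,(lo,170,90),(hi,255,255));m[:182]=0;m[:,:188]=0
    if (m>0).sum()<10: print(nm,"hidden");continue
    c=max(cv2.findContours(m,0,2)[0],key=cv2.contourArea);u,v=cv2.minEnclosingCircle(c)[0]
    print(nm,"cap px",round(u,1),round(v,1),"world z80",ray(a,u,v,80).round(1))
s=get_state();print(s["ee_pos"].round(1),s["eef_rot"].round(3),s["wrist_force"].round(1))
E
python3 look.py 2
```

```text
blue cap px 317.8 208.4 world z80 [657.6 -13.2  80. ]
red hidden
yellow hidden
[659.1 -93.6  29.8] [0.687 0.727 0.    0.007] [-0.8  0.   0.4]
```

View pics/l2.png

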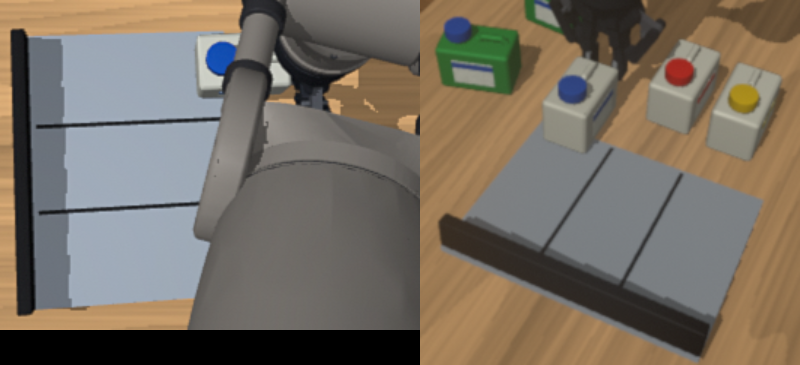

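Side view: the blue can stands square at the foot, (580,105) in the joined picture, and is starting up. The red and yellow cans are undisturbed. It is about 8 mm right of the lane centre, so I'll steer slightly left.

jog_arm(
  commands=[
    {"claw": 0.7, "delta_pos": [9, 0, 0], "roll": -0.02},
    {"claw": 0.7, "delta_pos": [9, 0, 0], "roll": -0.02},
    {"claw": 0.7, "delta_pos": [9, 0, 0], "roll": 0},
    {"claw": 0.7, "delta_pos": [9, 0, 0], "roll": 0},
    {"claw": 0.7, "delta_pos": [9, 0, 0], "roll": 0},
  ],
)

```text
t: 4.25
ee_pos: [655.6, -48.9, 29.5]
eef_rot: [0.672, 0.741, -0.0, 0.008]
wrist_force: [0.6, -3.7, 0.3]
width: 25.7
```

jog_arm(
  commands=[
    {"claw": 0.7, "delta_pos": [9, 0, -1], "roll": 0},
    {"claw": 0.7, "delta_pos": [9, 0, -1], "roll": 0},
    {"claw": 0.7, "delta_pos": [9, 0, -1], "roll": 0},
    {"claw": 0.7, "delta_pos": [6, 0, -1], "roll": 0},
    {"claw": 0.7, "delta_pos": [0, 0, 0], "roll": 0},
  ],
)

```text
t: 4.75
ee_pos: [651.3, -10.5, 33.1]
eef_rot: [0.671, 0.742, -0.001, 0.007]
wrist_force: [0.4, -1.6, 0.6]
width: 25.9
```

```bash
python3 look.py 3
```

```text
blue cap px 262.3 215.9 world z80 [646.7  64.6  80. ]
red hidden
yellow hidden
[651.2 -11.1  33. ] [ 0.671  0.741 -0.001  0.007] [-0.6 -0.3  0.4]
```

View pics/l3.png

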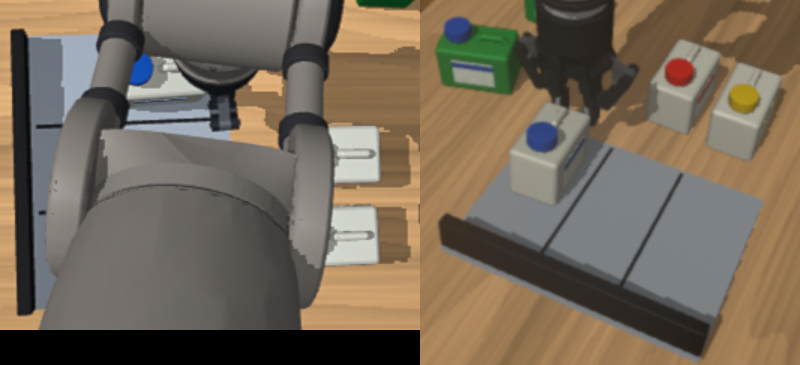

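Side view: the can is flat and mid-slope, (550,155) in the joined picture. Its cap is about on the lane centre. I'll turn back square and go on.

jog_arm(
  commands=[
    {"claw": 0.7, "delta_pos": [8, 0, -1], "roll": 0.02},
    {"claw": 0.7, "delta_pos": [8, 0, -1], "roll": 0.02},
    {"claw": 0.7, "delta_pos": [8, 0, -1], "roll": 0},
    {"claw": 0.7, "delta_pos": [8, 0, -1], "roll": 0},
    {"claw": 0.7, "delta_pos": [8, 0, -1], "roll": 0},
  ],
)

```text
t: 5.35
ee_pos: [648.4, 26.5, 37.5]
eef_rot: [0.687, 0.726, -0.001, 0.008]
wrist_force: [-0.4, -3.8, 0.7]
width: 26.0
```

jog_arm(
  commands=[
    {"claw": 0.7, "delta_pos": [7, 0, -1], "roll": 0},
    {"claw": 0.7, "delta_pos": [7, 0, 0], "roll": 0},
    {"claw": 0.7, "delta_pos": [5, 0, 0], "roll": 0},
    {"claw": 0.7, "delta_pos": [0, 0, 0], "roll": 0},
  ],
)

```text
t: 5.75
ee_pos: [648.3, 47.0, 40.1]
eef_rot: [0.687, 0.727, -0.001, 0.01]
wrist_force: [0.0, -1.9, -0.8]
width: 25.8
```

```bash
python3 look.py 4
```

```text
blue cap px 217.5 216.5 world z80 [645.7 127.4  80. ]
red cap px 377.9 272.1 world z80 [568.2 -96.5  80. ]
yellow cap px 376.4 328.2 world z80 [491.7 -93.2  80. ]
[648.2  46.9  39.8] [ 0.687  0.727 -0.001  0.009] [0.2 0.5 0.5]
```

View pics/l4.png

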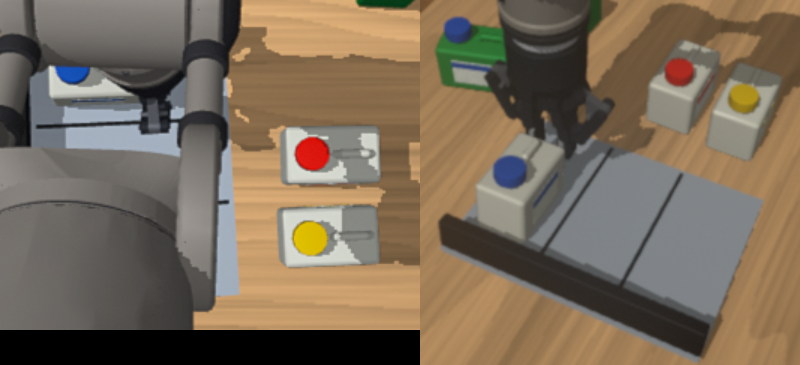

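The can is flat with about 20 mm left to the stop. Red and yellow caps are at their original pixels. I'll close the gap slowly, watching the force.

jog_arm(
  commands=[
    {"claw": 0.7, "delta_pos": [5, 0, -0.5], "roll": 0},
    {"claw": 0.7, "delta_pos": [5, 0, -0.5], "roll": 0},
    {"claw": 0.7, "delta_pos": [5, 0, 0], "roll": 0},
  ],
)

```text
t: 6.15
ee_pos: [647.9, 60.3, 41.2]
eef_rot: [0.687, 0.726, -0.001, 0.011]
wrist_force: [0.9, -7.9, 5.7]
width: 25.6
```

jog_arm(
  commands=[
    {"claw": 0.7, "delta_pos": [4, 0, 0], "roll": 0},
  ],
)

```text
t: 6.25
ee_pos: [648.1, 63.8, 41.7]
eef_rot: [0.687, 0.726, -0.001, 0.011]
wrist_force: [0.4, -6.7, 4.3]
width: 25.3
```

jog_arm(
  commands=[
    {"claw": 0.7, "delta_pos": [3, 0, 0], "roll": 0},
  ],
)

```text
t: 6.35
ee_pos: [648.2, 66.5, 42.1]
eef_rot: [0.687, 0.726, -0.001, 0.012]
wrist_force: [0.1, -6.2, 2.9]
width: 25.4
```

```bash
python3 look.py 5
```

```text
blue cap px 203.5 216.5 world z80 [645.6 147.   80. ]
red cap px 377.8 272.1 world z80 [568.2 -96.3  80. ]
yellow cap px 376.0 328.7 world z80 [491.  -92.6  80. ]
[648.2  66.9  42.1] [ 0.687  0.726 -0.001  0.012] [ 0.4 -3.1  3.3]
```

View pics/l5.png

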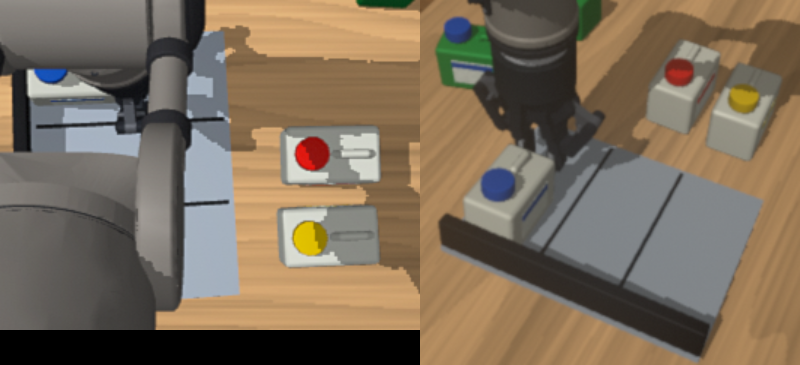

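The can front is at the stop. The rear may have risen slightly, since the force on the tool was upward. I'll back off to let it settle, then measure.

jog_arm(
  commands=[
    {"claw": 0.7, "delta_pos": [-4, 0, 0], "roll": 0},
    {"claw": 0.7, "delta_pos": [-10, 0, 0], "roll": 0},
    {"claw": 0.7, "delta_pos": [-25, 0, 0], "roll": 0},
    {"claw": 0.7, "delta_pos": [-35, 0, -10], "roll": 0},
    {"claw": 0.7, "delta_pos": [-40, 0, -30], "roll": 0},
  ],
)

```text
t: 6.95
ee_pos: [649.6, -42.5, 77.9]
eef_rot: [0.684, 0.729, -0.003, 0.004]
wrist_force: [1.2, 0.7, 0.2]
width: 25.5
```

jog_arm(
  commands=[
    {"claw": 0.7, "delta_pos": [-45, 0, -20], "roll": 0},
    {"claw": 0.7, "delta_pos": [-45, 0, -20], "roll": 0},
    {"claw": 0.7, "delta_pos": [-45, 0, -20], "roll": 0},
    {"claw": 0.7, "delta_pos": [-45, 0, 0], "roll": 0},
    {"claw": 0.7, "delta_pos": [0, 0, 0], "roll": 0},
  ],
)

```text
t: 7.45
ee_pos: [660.2, -234.0, 144.0]
eef_rot: [0.686, 0.728, -0.002, 0.006]
wrist_force: [0.5, -0.3, -1.0]
width: 25.8
```

```bash
python3 look.py 6; python3 - <<'E'
import pickle,cv2
from h import *
s=pickle.load(open("top6.pkl","rb")); im=s["image"][:,:,::-1]
cv2.imwrite("pics/crop6.png",cv2.resize(im[180:270,170:310],None,fx=5,fy=5,interpolation=cv2.INTER_CUBIC))
E
```

```text
blue cap px 202.9 213.2 world z80 [650.3 147.9  80. ]
red cap px 377.9 272.0 world z80 [568.4 -96.4  80. ]
yellow cap px 376.3 328.3 world z80 [491.5 -93.1  80. ]
[ 660.5 -228.8  143.9] [ 0.685  0.729 -0.001  0.004] [ 0.5  0.7 -0.2]
```

View pics/l6.png

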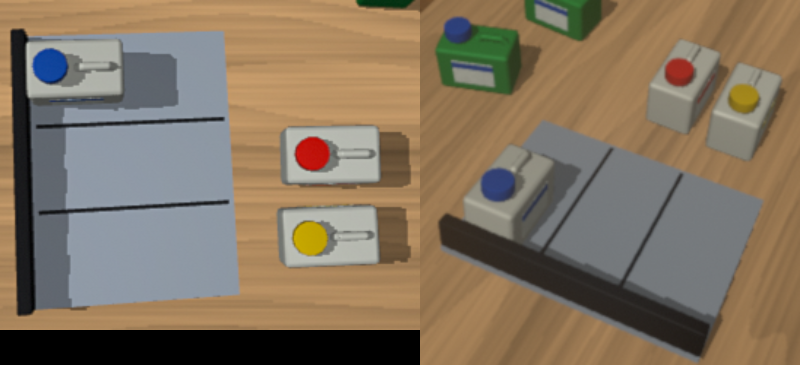

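View pics/crop6.png

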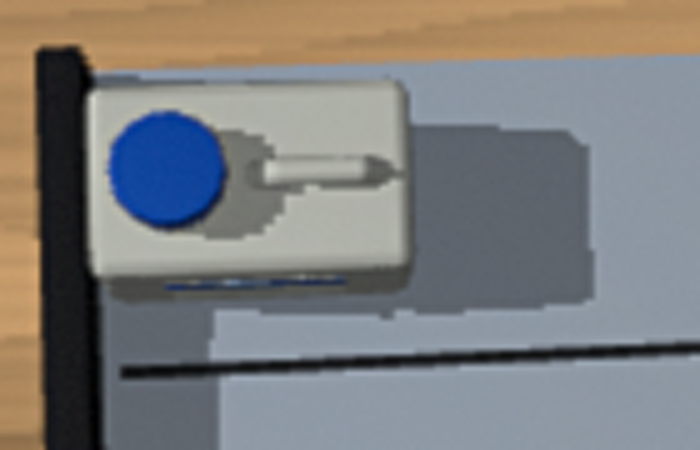

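The can is flat against the stop with no gap showing at (90,180) in the crop. From the cap, its centre is at deck x ≈ -46 mm, about 4 mm from the lane centre and about 3° off square. Red and yellow have not moved. Handing in.

```bash
python3 -c "
from station import *
print(close_job())"
```

```text
the job is handed in; nothing more can be done
None
```

I pushed the white blue-capped container up its own lane, the right-hand one looking uphill, with the two part-closed fingers flat on its rear face. It now sits against the black stop, and the arm backed clear before I handed the job in at about 7.5 s.

- **Final position:** from the last pictures, its centre is at deck x ≈ -46 mm, about 4 mm right of the lane centre, and it sits about 3° off square. It looks flat on the slope with no visible gap to the stop.
- **Other containers:** the red and yellow caps are at their starting pixels to within about 1 mm.
- **Possible rear lift:** the tool felt a slight upward force (about 3–6 N, 8 N at most along the lane) as the can met the stop. Its rear may have lifted a little there, but it looked flat after I released it.
- **Tool overshoot:** the tool overshot its commands by about 10–20 % at times, and I corrected for that on the way.

No check failed or disagreed. The job gives no verdict on hand-in, so these figures are from my own measurements.

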